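# Feel out the empty pockets of a transformer box, fill them and clip its lid shut

### The arm

A 6-joint arm with a two-finger parallel gripper is mounted at the origin on the work surface. World frame = base frame: x ahead of the robot, y to its left, z up, the work surface at z = 0. Lengths are in m, angles in degrees, forces in N, time in s.
With the tool pointing down it reaches from about 0.35 to 0.875 m from the base axis. Payload 4.2 kg.
Tool frame: the origin (TCP) lies midway between the tips of the shut fingers; the grasp point (between the pads) lies 19 mm behind it; z points along the fingers, y is the line along which they close (so a half turn about z gives the same grasp; the last joint's range is limited). The gripper opens to 87 mm and grips with 3 to 60 N. Pads are 19 mm wide; open, the fingers measure 117 mm over their backs; the gripper's body (75 mm by 190 mm) begins 51 mm behind the grasp point.
Start: joints at [-58.808, 22.042, 0.453, 0, -68.411, -14.817], TCP at [0.176, -0.6, 0.223] pointing down, gripper open.
Joint ranges: [-179.83, 179.83], [-69.29, 118.12], [-61.27, 80.66], [-181.25, 117.63], [-171.15, -9.14], [-177.46, 177.46]. Speed limits (degrees/s): [159.86, 159.86, 180, 180, 180, 180].

### API

Orientations are given as a 3x3 rotation matrix whose columns are the frame's x, y, z axes.
In Python, from station import sense, capture, finish_job, silhouettes, landmark_of gives the robot as it stands.
- The arm moves only by the tool step_arm, never from a script. Its arguments are lists of equal length, an entry for each row: "linear": the shift along the tool's x, y, z in mm, a list of three; "delta_rot": the turn, a rotation vector about the tool's x, y, z in rad, a list of three; "grip": the finger opening in mm, from 0 to 87. A call has 1 to 10 rows; each row shifts and turns the commanded pose from where the row before left it, along the tool's axes as they then stand; what a row does not reach is not made up. A row lasts 1/8 s, in which the tool goes at most 62.5 mm and 10.7 degrees, less where a joint would pass 70% of its speed; a pose out of reach is approached as far as the arm can. A call with a gripper value outside its range is refused whole. The fingers move at their own pace and stop on an object; the grip force is fixed at half the most. Time passes only in rows, so rows that do not move let the fingers close. It gives the time, the measured TCP pose, the force, the opening and the grip force at its end, in the units of the state.
- sense(): the state, without advancing time (a new reading comes with each control period).
- capture(name): name is "scene" or "top" or "wrist"; returns a dict with "img" (384x512x3 uint8, red, green, blue), "fx", "fy", "cx", "cy" (pixels), "world_to_cam" (4x4, takes a point from world to camera coordinates); the wrist camera has in their place "mount" (4x4, takes a point from camera to tool coordinates, whose origin is the TCP and whose axes are the flange's). Camera axes: x right, y up, looking along -z (the intrinsics and any distortion apply to the point x, -y, -z); pixel columns grow to the right and rows downward; lengths in m; the calibration is good to about 2 mm. A picture is of the moment at which its call begins: read the wrist's pose just before it. There is no depth.
- finish_job(): hands the job in; it is judged then, once.
Trained networks look in the newest picture that a camera, given by its name, has taken for a name from the list of things; names that differ only in an ending like _2 or _b are one class to them, and where a whole thing is asked for, a point or a joint stands for the part that bears it (a point fixed in the world has none). Each returns a list of dicts, best first, with "score" (0 to 1); they miss things now and then, are a little off and sometimes report something else, mostly with a low value. They report only what shows in the picture. A call takes as long as a camera call. They do not tell look-alikes from the thing itself.
- silhouettes(camera, label): "mask" (384x512 bool, what is visible of it) and "point" ([column, row] in pixels, amid what is visible of it).
- landmark_of(camera, label): "point" ([column, row] in pixels: a listed point, or the origin of a listed thing).
The state is a dict: "time_s": time; "joints": joint angles; "joint_velocities": joint speeds; "effort": joint torques, N m; "tcp_pos": TCP position; "ee_rot": TCP orientation; "wrist_force": force on the tool from outside, world axes, zero at the start; "moment": the same for the moment, N m; "gripper_width": opening from 0.0 (shut) to 1.0 (fully open); "gripper_force": force on a finger pad.
Only numpy, scipy, OpenCV 4.12 (cv2) and the standard library are available. Lean on these libraries where they do the work, as an engineer would, in place of code of your own. Each camera call takes 0.05 s, during which the arm holds its last target. There are 200 camera calls.

### The job

Two of the six pockets in the black storage box are empty, but black transformers in a black box can hardly be told from bare pockets by eye, so you will have to feel for them. Put the two spare transformers from the bench into the empty pockets, upright and fully home, then set the blue lid on the box and press it straight down until both yellow clips have snapped home under the box's rim. Leave the other things on the bench where they stand.

Things in the scene. Friction and masses are not known exactly. Their poses are not given: they have to be found in the camera images.
- tray: Black antistatic storage box, open on top, fixed to the bench: 140 (its x) x 95 (its y) x 50 mm high. Origin: centre of its underside, z up. Six square pockets (points pocket0-5), 42 x 42 mm, 45 mm pitch, walls 3 mm, all walls as high as the rim (z = 50), pocket floor at z = 4. Mid-way on each end (x = +-70) a catch bead, 50 mm long, stands out 5 mm: sloped above, ledge below at z = 36
- pocket0 (a point): Centre of the mouth, at rim height (z = 50 mm), of the pocket at tray x = -45, y = -22.5 mm. In four of the six pockets, different every time, a transformer like the spares is wedged fast and cannot be moved, its flat top 6 mm under the rim; the two others are empty down to the floor, 46 mm under the rim
- pocket1 (a point): The same for the pocket at tray x = 0, y = -22.5 mm
- pocket2 (a point): The same for the pocket at tray x = 45, y = -22.5 mm
- pocket3 (a point): The same for the pocket at tray x = -45, y = 22.5 mm
- pocket4 (a point): The same for the pocket at tray x = 0, y = 22.5 mm
- pocket5 (a point): The same for the pocket at tray x = 45, y = 22.5 mm
- spare_a: Loose spare potted transformer: plain black block 36 x 36 x 40 mm high, 0.11 to 0.23 kg, small white and yellow label on one side (lowest 4 mm: pins, 28 mm square). Stands on the bench. Origin: centre of its underside, z up, x and y square to its sides. 3 mm play all round in a pocket; let go in the mouth, it slides down to the floor. Either spare fits either empty pocket, any quarter turn
- spare_b: The other spare transformer, the same
- lid: Blue lid, 0.15 kg, 158 over clips (its x) x 105 (y) mm, standing on its skirt. Origin: centre of the skirt's lower edge, z up. Skirt z 0-27 mm, inside 100 mm along y, 144 along x, flared below; plate z 27-31; on top in the middle a grip bar 62 mm along x, 14 thick along y, z 31-57. Closed: origin at tray z = 23 mm, its x along the tray's x, either way round, play 2 mm along x, 2.5 along y each way
- clip_a (a joint): Yellow spring clip arm, 36 mm wide, mid-way on the lid's +x end, hanging down outside the box's end wall. rad: 0 = straight down (rest), grows as it is forced outward. As the lid is pressed on, it is forced over the bead (to about 0.25) and springs back to near 0 when it snaps under the ledge. Both clips together need a push of about 6 to 12 N
- clip_b (a joint): The same at the lid's -x end
- solder_reel: Bystander: metal reel of solder standing on its flange, 60 mm diameter, 48 mm high, origin at the centre of its underside
- flux_bottle: Bystander: small white bottle with yellow label and red cap, 38 mm diameter, 85 mm high, origin at the centre of its underside
- tip_cleaner: Bystander: round steel pot with a brass sponge, 62 mm diameter, 50 mm high, origin at the centre of its underside
- multimeter: Bystander: orange multimeter with black face lying on its back, 175 (its x) x 85 x 36 mm, origin at the centre of its underside
Not all that is in view belongs to the job. Several things look just like the tray: the one meant starts farthest to the robot's right.

How it is judged (in metres and radians):
At the end, for the whole second after the job is handed in: Both spares stand upright (within 7 degrees) in pockets of the box with their undersides within 3 mm of the pocket floor; the lid lies level on the box, within 2.5 mm of fully down, aligned with it, and both clips have sprung back (under 0.08 rad) below the beads; all at rest (x of spare_a in the frame of tray between -0.066 and 0.066 m and y of spare_a in the frame of tray between -0.044 and 0.044 m and z of each of spare_a, spare_b in the frame of tray below 0.007 m and angle between each of spare_a, spare_b's own z axis and vertical below 0.12 rad and x of spare_b in the frame of tray between -0.066 and 0.066 m and y of spare_b in the frame of tray between -0.044 and 0.044 m and z of lid in the frame of tray between 0.02 and 0.0255 m and horizontal distance between lid and tray below 0.006 m and angle between the x axis of lid and the x axis of tray, either way round below 0.08 rad and angle between lid's own z axis and vertical below 0.05 rad and value of joint each of clip_a, clip_b below 0.08 rad and linear speed of each of lid, spare_a, spare_b below 0.02 m/s); the robot touches nothing.
It fails at once if the solder reel was pushed more than 15 mm or tipped over (distance of solder_reel from where it was at the start of the episode above 0.015 m or angle between solder_reel's own z axis and vertical above 0.5 rad).
It fails at once if the flux bottle was pushed more than 15 mm or tipped over (distance of flux_bottle from where it was at the start of the episode above 0.015 m or angle between flux_bottle's own z axis and vertical above 0.5 rad).
It fails at once if the tip cleaner was pushed more than 15 mm or tipped over (distance of tip_cleaner from where it was at the start of the episode above 0.015 m or angle between tip_cleaner's own z axis and vertical above 0.5 rad).
It fails at once if the multimeter was pushed more than 15 mm (distance of multimeter from where it was at the start of the episode above 0.015 m).
It also fails if it takes over 72 s, if anything falls off the work surface, if the arm or the gripper's body presses on something with over 40 N, if the wrist force passes 120 N, or if a joint passes its speed limit or range.

## Working session

There is one attempt and no reset: what is moved stays moved. The work goes in short steps, Python scripts to look and compute and a tool call to move; the robot and the scene stay as the last step left them, time stands still between calls to the robot, and variables do not carry over. Pictures are saved under pics/ and viewed, at most 10 in all, crops included, and the job is handed in when it is done.

Besides the shell and the picture viewer there is one more tool, called after ">>>" by a JSON object that holds its "fn" and its "kwargs". step_arm: Moves the arm, as the interface text tells. Its arguments: {"type":"object","properties":{"linear":{"type":"array"},"delta_rot":{"type":"array"},"grip":{"type":"array"}},"required":["linear","delta_rot","grip"]}

```bash
ls; mkdir -p pics; python3 - <<'E'
from station import *
import cv2,numpy as np
s=sense();print(s['time_s'],s['tcp_pos'],np.round(s['ee_rot'],3).tolist(),s['wrist_force'])
for c in ['scene','top']:
    d=capture(c);cv2.imwrite(f'pics/{c}0.png',d['img'][:,:,::-1]);print(c,{k:np.round(v,4).tolist() for k,v in d.items() if k!='img'})
    for l in ['tray','spare_a','lid','solder_reel','flux_bottle','tip_cleaner','multimeter','pocket0','pocket2','pocket3','pocket5']:
        print(l,[(np.round(r['point'],1).tolist(),round(float(r['score']),2)) for r in landmark_of(c,l)])
E
```

```text
pics
0.0 [ 0.17604009 -0.59907271  0.22145106] [[-0.959, -0.282, -0.001], [-0.282, 0.959, 0.002], [0.0, 0.002, -1.0]] [ 0.47168749 -0.27874303  0.34444898]
scene {'fx': 461.5789, 'fy': 461.5789, 'cx': 257.428, 'cy': 194.1857, 'world_to_cam': [[0.6234, 0.7819, -0.0062, -0.3389], [-0.6642, 0.5337, 0.5235, 0.3338], [0.4126, -0.3223, 0.852, -1.4888], [0.0, 0.0, 0.0, 1.0]]}
tray [([378.0, 251.2], 0.9), ([173.5, 242.3], 0.79), ([261.7, 111.7], 0.6)]
spare_a [([246.5, 169.4], 0.8)]
lid [([313.2, 144.6], 0.59)]
solder_reel [([259.8, 227.7], 0.61), ([247.0, 170.9], 0.5)]
flux_bottle [([252.1, 195.1], 0.76)]
tip_cleaner [([283.8, 206.9], 0.73)]
multimeter [([305.2, 263.0], 0.73)]
pocket0 [([146.8, 236.2], 0.98), ([167.2, 238.1], 0.92), ([375.7, 245.3], 0.91), ([399.4, 236.1], 0.85), ([156.7, 223.4], 0.84), ([241.7, 95.1], 0.84), ([184.4, 245.4], 0.82), ([194.4, 229.7], 0.77), ([245.2, 104.6], 0.76), ([256.9, 103.0], 0.76), ([361.5, 225.3], 0.75), ([174.9, 225.1], 0.74), ([358.4, 237.7], 0.74), ([269.7, 103.7], 0.74), ([256.1, 92.4], 0.69), ([380.0, 233.5], 0.66), ([393.3, 251.8], 0.64), ([272.
[... 2827 characters left out ...]
.92), ([190.7, 110.8], 0.85), ([199.7, 91.7], 0.82), ([205.7, 107.5], 0.8), ([183.0, 98.6], 0.74), ([349.2, 221.3], 0.71), ([191.8, 80.6], 0.71), ([156.2, 276.7], 0.66), ([332.3, 231.2], 0.65), ([148.6, 291.2], 0.61), ([340.3, 205.6], 0.6), ([312.8, 203.4], 0.59), ([324.1, 213.2], 0.58)]
pocket5 [([326.3, 195.4], 0.98), ([158.5, 299.2], 0.94), ([170.4, 285.0], 0.93), ([186.8, 297.4], 0.92), ([172.0, 305.4], 0.92), ([190.7, 110.8], 0.85), ([199.7, 91.7], 0.82), ([205.7, 107.5], 0.8), ([183.0, 98.6], 0.74), ([349.2, 221.3], 0.71), ([191.8, 80.6], 0.71), ([156.2, 276.7], 0.66), ([332.3, 231.2], 0.65), ([148.6, 291.2], 0.61), ([340.3, 205.6], 0.6), ([312.8, 203.4], 0.59), ([324.1, 213.2], 0.58)]
```

View pics/top0.png

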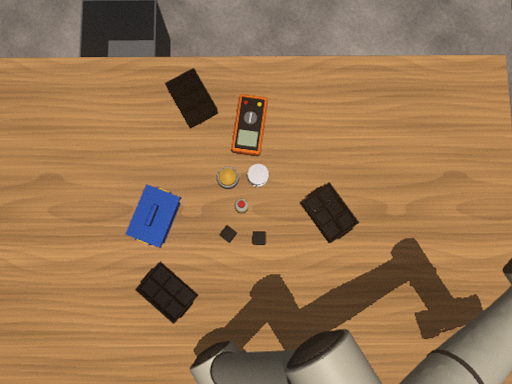

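View pics/scene0.png

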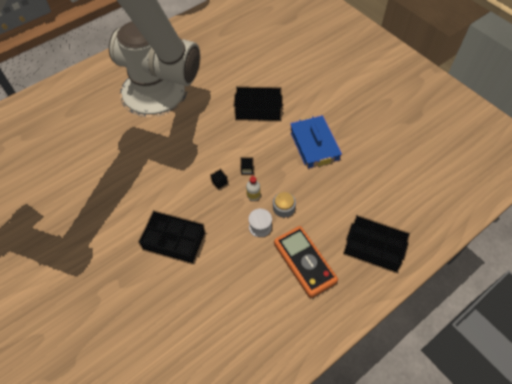

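The top view shows three trays. The rightmost, at (328,213), is the target. The spares are at (228,233) and (259,238), the lid at (153,215), and the bystanders between x=228-270, y=95-213. The scene view agrees.

```bash
cat > h.py <<'E'
from station import *
import cv2,numpy as np
from scipy.spatial.transform import Rotation as R
def cam(c):
    s=sense();d=capture(c);d['K']=np.array([[d['fx'],0,d['cx']],[0,d['fy'],d['cy']],[0,0,1]])
    if c=='wrist':
        T=np.eye(4);T[:3,:3]=s['ee_rot'];T[:3,3]=s['tcp_pos'];d['c2w']=T@d['mount']
    else: d['c2w']=np.linalg.inv(d['world_to_cam'])
    return d
def bp(d,p,z):
    "pixels -> world points on plane z"
    p=np.atleast_2d(np.array(p,float))
    r=np.c_[(p[:,0]-d['cx'])/d['fx'],-(p[:,1]-d['cy'])/d['fy'],-np.ones(len(p))]@d['c2w'][:3,:3].T
    o=d['c2w'][:3,3]; return o+r*((z-o[2])/r[:,2])[:,None]
def rect(d,mask,z):
    "min-area rect of the mask's outline, on plane z: centre, long, short, angle of long axis (deg)"
    c=max(cv2.findContours(mask.astype(np.uint8),cv2.RETR_EXTERNAL,cv2.CHAIN_APPROX_NONE)[0],key=cv2.contourArea)
    w=bp(d,c[:,0,:],z)[:,:2]
    (x,y),(a,b),t=cv2.minAreaRect((w*1000).astype(np.float32))
    if a<b:a,b,t=b,a,t+90
    return np.round([x,y,a,b,(t+90)%180-90],1)
def go(p,yaw):
    "tool-frame shift (mm) and z turn (rad) to a downward pose, tool y at angle yaw (deg, mod 180)"
    s=sense();Rt=np.array(s['ee_rot']);cur=np.degrees(np.arctan2(Rt[1,1],Rt[0,1]))
    dy=(yaw-cur+90)%180-90
    c,sn=np.cos(np.radians(cur+dy)),np.sin(np.radians(cur+dy))
    T=np.array([[sn,c,0],[-c,sn,0],[0,0,-1.]])
    print('tool shift mm',np.round(Rt.T@(np.array(p)-s['tcp_pos'])*1000,1),'rotvec',np.round(R.from_matrix(Rt.T@T).as_rotvec(),4),'j6',round(s['joints'][5],1))
E
python3 - <<'E'
from h import *
d=cam('top')
for l,z in [('tray',.05),('spare_a',.04),('lid',.0),('solder_reel',.048),('flux_bottle',.085),('tip_cleaner',.05),('multimeter',.036)]:
    for r in silhouettes('top',l): print(l,round(r['score'],2),rect(d,r['mask'],z), bp(d,r['point'],z)[0].round(3))
E
```

```text
tray 0.98 [276.4 207.7 147.9 102.7  49.4] [0.277 0.204 0.05 ]
tray 0.96 [825.9 145.4 155.9  96.5  29. ] [0.828 0.153 0.05 ]
tray 0.92 [ 490.1 -242.   150.2  104.8   33.6] [ 0.484 -0.249  0.05 ]
spare_a 0.67 [ 4.203e+02 -4.480e+01  3.890e+01  3.350e+01 -4.000e-01] [ 0.424 -0.052  0.04 ]
spare_a 0.64 [433.3  40.2  39.5  35.4  45. ] [0.437 0.04  0.04 ]
lid 0.95 [488.4 256.8 163.8 114.5 -21.8] [0.486 0.263 0.   ]
solder_reel 0.8 [ 5.957e+02 -4.340e+01  6.590e+01  5.650e+01 -3.000e-01] [ 0.596 -0.043  0.048]
flux_bottle 0.67 [ 488.3 -235.1  143.2  100.5   33.9] [ 0.485 -0.248  0.085]
flux_bottle 0.48 [ 5.053e+02  1.900e+00  3.820e+01  3.800e+01 -3.000e-01] [ 0.507 -0.001  0.085]
flux_bottle 0.16 [734.  -20.7 169.1  79.1  -8.5] [ 0.742 -0.02   0.085]
tip_cleaner 0.66 [ 5.901e+02  3.980e+01  6.570e+01  5.920e+01 -2.000e-01] [0.59  0.041 0.05 ]
tip_cleaner 0.52 [ 4.199e+02 -4.450e+01  3.860e+01  3.320e+01 -4.000e-01] [ 0.421 -0.045  0.05 ]
multimeter 0.78 [748.4 -20.3 177.3  85.7  -9.1] [ 0.752 -0.019  0.036]
```

```bash
python3 - <<'E'
from h import *
print(capture('wrist')['mount'].round(3))
go([.47,-.257,.28],123.6)
E
```

```text
[[-0.001  0.961  0.276  0.074]
 [ 1.     0.001  0.     0.   ]
 [-0.     0.276 -0.961 -0.162]
 [ 0.     0.     0.     1.   ]]Traceback (most recent call last):
  File "<stdin>", line 3, in <module>
  File "h.py", line 28, in go
    print('tool shift mm',np.round(Rt.T@(np.array(p)-s['tcp_pos'])*1000,1),'rotvec',np.round(R.from_matrix(Rt.T@T).as_rotvec(),4),'j6',round(s['joints'][5],1))
                                                                                             ~~~~~~~~~~~~~^^^^^^^^
  File "scipy/spatial/transform/_rotation.pyx", line 1143, in scipy.spatial.transform._rotation.Rotation.from_matrix
ValueError: Non-positive determinant (left-handed or null coordinate frame) in rotation matrix 0: [[-9.55138243e-01  2.96160321e-01  2.90210764e-05]
 [ 2.96160322e-01  9.55138241e-01  6.24011354e-05]
 [ 9.23839955e-06 -6.81966022e-05  9.99999998e-01]].
```

```bash
sed -i 's/\[sn,c,0\],\[-c,sn,0\]/[-sn,c,0],[c,sn,0]/' h.py; python3 - <<'E'
from h import *
go([.455,-.266,.26],123.6)
E
```

```text
tool shift mm [-361.5  241.5  -37.4] rotvec [-1.000e-04  0.000e+00 -3.007e-01] j6 -14.8
```

>>> {"fn": "step_arm", "kwargs": {"linear": [[-40, 27, -4], [-40, 27, -4], [-40, 27, -4], [-40, 27, -4], [-40, 27, -4], [-40, 27, -4], [-40, 27, -4], [-41, 26, -5], [-40, 26, -4], [0, 0, 0]], "delta_rot": [[0, 0, 0], [0, 0, 0], [0, 0, 0], [0, 0, 0], [0, 0, 0], [0, 0, 0], [0, 0, 0], [0, 0, 0], [0, 0, -0.15], [0, 0, -0.15]], "grip": [0, 0, 0, 0, 0, 0, 0, 0, 0, 0]}}

```text
time_s: 2.9
tcp_pos: [0.4567, -0.2646, 0.26]
ee_rot: [[-0.828, -0.561, 0.001], [-0.561, 0.828, -0.0], [-0.001, -0.001, -1.0]]
wrist_force: [-1.0, -0.5, -0.4]
gripper_width: 0.019
gripper_force: 0.0
```

>>> {"fn": "step_arm", "kwargs": {"linear": [[0, 0, 0], [0, 0, 0]], "delta_rot": [[0, 0, 0], [0, 0, 0]], "grip": [0, 0]}}

```text
time_s: 3.15
tcp_pos: [0.4543, -0.2669, 0.2595]
ee_rot: [[-0.835, -0.551, -0.0], [-0.551, 0.835, 0.0], [0.0, 0.0, -1.0]]
wrist_force: [0.5, 0.2, -0.2]
gripper_width: 0.008
gripper_force: 0.0
```

```bash
python3 - <<'E'
from h import *
d=cam('wrist');cv2.imwrite('pics/w1.png',d['img'][:,:,::-1])
print(d['c2w'].round(3)[:3,3],d['fx'],d['cx'],d['cy'],d.keys())
for r in silhouettes('wrist','tray'): print(round(r['score'],2),rect(d,r['mask'],.05),r['mask'].sum())
P=[(bp(d,r['point'],.05)[0][:2]*1000).round(1).tolist()+[round(r['score'],2)] for r in landmark_of('wrist','pocket0')];print(P)
s=sense();print(s['tcp_pos'],s['wrist_force'],s['time_s'])
E
```

```text
[ 0.393 -0.308  0.421] 302.2906741527071 253.23543142595025 195.45671586885047 dict_keys(['img', 'fx', 'fy', 'cx', 'cy', 'mount', 'K', 'c2w'])
0.74 [ 478.6 -251.9  115.7   95.    34.3] 3412
[[504.7, -258.6, 0.92], [449.4, -251.1, 0.91], [468.9, -286.4, 0.81], [522.7, -200.9, 0.57]]
[ 0.45425023 -0.26709363  0.2595799 ] [-0.98780221 -0.028241   -0.53966895] 3.3
```

View pics/w1.png

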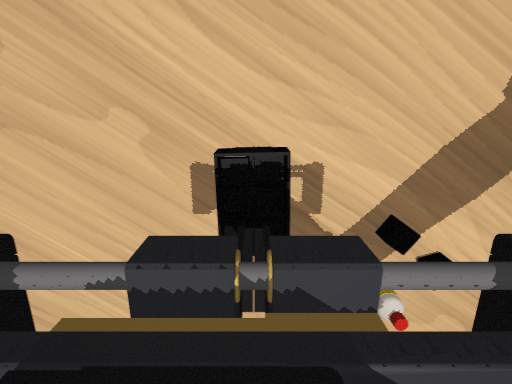

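The tray appears at columns 215-290, rows 148-235, with its lower half hidden by the gripper. I'll shift the tool along -x so the whole tray shows.

>>> {"fn": "step_arm", "kwargs": {"linear": [[-30, 0, 0], [-40, 0, 0], [-30, 0, 0], [0, 0, 0], [0, 0, 0], [0, 0, 0]], "delta_rot": [[0, 0, 0], [0, 0, 0], [0, 0, 0], [0, 0, 0], [0, 0, 0], [0, 0, 0]], "grip": [0, 0, 0, 0, 0, 0]}}

```text
time_s: 4.05
tcp_pos: [0.5372, -0.212, 0.2598]
ee_rot: [[-0.834, -0.552, 0.0], [-0.552, 0.834, -0.0], [-0.0, -0.0, -1.0]]
wrist_force: [0.2, -0.3, -0.4]
gripper_width: 0.005
gripper_force: 0.0
```

```bash
python3 - <<'E'
from h import *
d=cam('wrist');im=d['img'][:,:,::-1]
print(sense()['tcp_pos'])
for r in silhouettes('wrist','tray'): print(round(r['score'],2),rect(d,r['mask'],.05),rect(d,r['mask'],0),r['mask'].sum())
for r in silhouettes('wrist','spare_a'): print('sp',round(r['score'],2),rect(d,r['mask'],.04),r['mask'].sum(),r['point'])
P=[[r['point'].round() if 0 else np.round(r['point']).tolist(),(bp(d,r['point'],.05)[0][:2]*1000).round(1).tolist(),round(r['score'],2)] for r in landmark_of('wrist','pocket0')];print(*P,sep='\n')
b=np.clip(im[100:260,150:350].astype(float)*3,0,255).astype(np.uint8)
cv2.imwrite('pics/w2.png',cv2.resize(b,None,fx=3.5,fy=3.5,interpolation=cv2.INTER_CUBIC))
E
```

```text
[ 0.53722712 -0.21198608  0.25984608]
0.59 [ 493.4 -242.3  146.    95.9   34.7] [ 495.7 -240.8  165.6  108.9   34.7] 5131
sp 0.72 [424.6 -50.5  51.2  39.   88.2] 1140 [406.9, 168.0]
sp 0.69 [437.8  33.2  53.6  51.7 -40.9] 1244 [451.6, 210.0]
[[270.0, 84.0], [442.3, -251.5], 0.89]
[[270.0, 165.0], [520.6, -198.8], 0.83]
[[233.0, 162.0], [542.1, -239.5], 0.69]
[[234.0, 128.0], [507.4, -260.6], 0.63]
[[383.0, 228.0], [507.5, -27.7], 0.55]
```

View pics/w2.png

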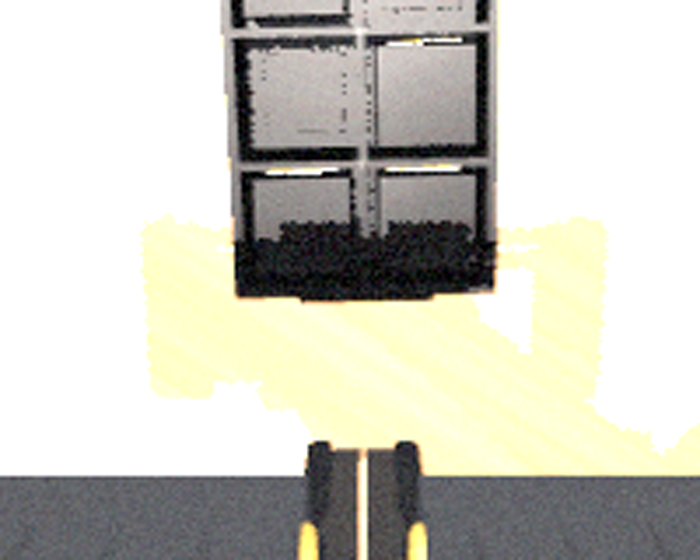

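The tray fills columns 214-292. Its rim junctions show at about (253,110) and (254,146).

```bash
python3 - <<'E'
from h import *
d=cam('wrist')
j=bp(d,[[253.1,109.9],[253.8,145.9]],.05)[:,:2]*1000
e=bp(d,[[215.8,128.5],[291.2,128.5],[217.5,170],[291,170]],.05)[:,:2]*1000
print(j,j.mean(0),np.linalg.norm(j[1]-j[0]),np.degrees(np.arctan2(*(j[1]-j[0])[::-1])));print(e,e[:2].mean(0),np.linalg.norm(e[1]-e[0]))
c=j.mean(0);a=np.radians(34)
for n,(x,y) in enumerate([(-45,-22.5),(0,-22.5),(45,-22.5),(-45,22.5),(0,22.5),(45,22.5)]):
    print(n,(c+[x*np.cos(a)-y*np.sin(a),x*np.sin(a)+y*np.cos(a)]).round(1))
t=silhouettes('wrist','tray')
go([*(c+[-22.5*-np.sin(a),-22.5*np.cos(a)])/1000,.07],124)
E
```

```text
[[ 477.33353969 -252.35198879]
 [ 512.14492553 -228.32789537]] [ 494.73923261 -240.33994208] 42.29644960202749 34.61039985943492
[[ 519.99499348 -277.89357093]
 [ 470.03333817 -202.29346352]
 [ 562.04900206 -249.63373299]
 [ 511.47266339 -173.10106581]] [ 495.01416583 -240.09351723] 90.61756585399593
0 [ 470.  -284.2]
1 [ 507.3 -259. ]
2 [ 544.6 -233.8]
3 [ 444.9 -246.9]
4 [ 482.2 -221.7]
5 [ 519.5 -196.5]
tool shift mm [ 51.6 -22.7 189.7] rotvec [-0.0001  0.0002 -0.0081] j6 -51.0
```

```bash
python3 - <<'E'
from h import *
d=cam('wrist');g=cv2.cvtColor(d['img'],cv2.COLOR_RGB2GRAY)
for v in (110,128,146): print(v,[(u,int(g[v,u])) for u in list(range(206,224))+list(range(284,302))])
print([(v,int(g[v-0,240])) for v in range(95,165)])
print([(v,int(g[v-0,268])) for v in range(95,165)])
E
```

```text
110 [(206, 187), (207, 186), (208, 186), (209, 184), (210, 182), (211, 180), (212, 167), (213, 88), (214, 62), (215, 60), (216, 44), (217, 23), (218, 21), (219, 21), (220, 22), (221, 20), (222, 19), (223, 15), (284, 12), (285, 14), (286, 8), (287, 1), (288, 5), (289, 31), (290, 60), (291, 60), (292, 86), (293, 148), (294, 182), (295, 183), (296, 184), (297, 182), (298, 182), (299, 181), (300, 179), (301, 175)]
128 [(206, 189), (207, 188), (208, 188), (209, 189), (210, 190), (211, 190), (212, 189), (213, 173), (214, 87), (215, 55), (216, 54), (217, 23), (218, 11), (219, 2), (220, 3), (221, 27), (222, 57), (223, 58), (284, 55), (285, 48), (286, 8), (287, 4), (288, 2), (289, 27), (290, 55), (291, 57), (292, 106), (293, 171), (294, 190), (295, 191), (296, 192), (297, 193), (298, 191), (299, 186), (300, 180), (301, 177)]
146 [(206, 188), (207, 187), (208, 188), (209, 188), (210, 188), (211, 187), (212, 184), (213, 178), (214, 163), (215, 80), (216, 49), (217, 52), (218, 49), (219, 47), (220, 52), (221, 50), (222, 51), (223, 54), (284, 48), (285, 48), (286, 47), (287, 49), (288, 48), (289,
[... 974 characters left out ...]
101, 70), (102, 43), (103, 68), (104, 69), (105, 67), (106, 69), (107, 68), (108, 68), (109, 18), (110, 19), (111, 65), (112, 46), (113, 66), (114, 65), (115, 68), (116, 66), (117, 65), (118, 64), (119, 63), (120, 63), (121, 61), (122, 63), (123, 63), (124, 61), (125, 60), (126, 58), (127, 59), (128, 56), (129, 57), (130, 56), (131, 55), (132, 55), (133, 57), (134, 54), (135, 54), (136, 51), (137, 53), (138, 50), (139, 52), (140, 52), (141, 10), (142, 5), (143, 3), (144, 14), (145, 54), (146, 59), (147, 124), (148, 5), (149, 25), (150, 56), (151, 56), (152, 54), (153, 53), (154, 49), (155, 50), (156, 48), (157, 48), (158, 50), (159, 46), (160, 48), (161, 44), (162, 43), (163, 26), (164, 11)]
```

```bash
cat > tray.py <<'E'
from h import *
C=np.array([0,0.]);A=0.
def pk(x,y): a=np.radians(A);return (C+[x*np.cos(a)-y*np.sin(a),x*np.sin(a)+y*np.cos(a)])/1000
XY=[(-45,-22.5),(0,-22.5),(45,-22.5),(-45,22.5),(0,22.5),(45,22.5)]
E
python3 - <<'E'
from h import *
d=cam('wrist')
j=bp(d,[[252.9,107.8],[253.5,146.2]],.05)[:,:2]*1000
e=bp(d,[[213.8,128],[292.6,128],[213,110],[292.8,110],[214.8,146],[292.2,146]],.05)[:,:2]*1000
a=[np.degrees(np.arctan2(*(e[k]-e[k+1]))) for k in (0,2,4)]
print(j.mean(0),np.linalg.norm(j[1]-j[0]),np.degrees(np.arctan2(*(j[1]-j[0])[::-1])),e[:2].mean(0),np.linalg.norm(e[0]-e[1]))
m=[e[2:4].mean(0),e[4:].mean(0)];
L,Rr=e[4]-e[2],e[5]-e[3];print(np.degrees(np.arctan2(L[1],L[0])),np.degrees(np.arctan2(Rr[1],Rr[0])))
import re
c=j.mean(0);t=open('tray.py').read().replace('[0,0.]',str(c.round(1).tolist())).replace('A=0.','A=34.3');open('tray.py','w').write(t)
from tray import *
for n in range(6):print(n,pk(*XY[n]).round(4))
go([*pk(*XY[1]),.065],A+90)
E
```

```text
[ 494.29074173 -240.91272605] 45.027750186636894 34.40237593861329 [ 494.95045282 -240.4821458 ] 94.63206254159749
34.36070723181826 34.56445919531414
0 [ 0.4698 -0.2848]
1 [ 0.507  -0.2595]
2 [ 0.5442 -0.2341]
3 [ 0.4444 -0.2477]
4 [ 0.4816 -0.2223]
5 [ 0.5188 -0.197 ]
tool shift mm [ 52.3 -23.  194.6] rotvec [-0.0001  0.0001 -0.0131] j6 -51.0
```

>>> {"fn": "step_arm", "kwargs": {"linear": [[10.5, -4.6, 39], [10.5, -4.6, 39], [10.5, -4.6, 39], [10.5, -4.6, 39], [10.3, -4.6, 39], [0, 0, 10], [0, 0, 7], [0, 0, 4], [0, 0, 4], [0, 0, 0]], "delta_rot": [[0, 0, 0], [0, 0, 0], [0, 0, 0], [0, 0, 0], [0, 0, -0.014], [0, 0, 0], [0, 0, 0], [0, 0, 0], [0, 0, 0], [0, 0, 0]], "grip": [0, 0, 0, 0, 0, 0, 0, 0, 0, 0]}}

```text
time_s: 5.7
tcp_pos: [0.5074, -0.2593, 0.0399]
ee_rot: [[-0.825, -0.565, 0.001], [-0.565, 0.825, -0.0], [-0.001, -0.0, -1.0]]
wrist_force: [0.3, 0.1, -0.9]
gripper_width: 0.001
gripper_force: 0.0
```

>>> {"fn": "step_arm", "kwargs": {"linear": [[0, 0, -20], [0, 20, 0], [0, 25, 0], [0, 0, 9], [0, 0, 7], [0, 0, 4], [0, 0, 0]], "delta_rot": [[0, 0, 0], [0, 0, 0], [0, 0, 0], [0, 0, 0], [0, 0, 0], [0, 0, 0], [0, 0, 0]], "grip": [0, 0, 0, 0, 0, 0, 0]}}

```text
time_s: 6.58
tcp_pos: [0.4824, -0.2225, 0.0442]
ee_rot: [[-0.824, -0.566, 0.0], [-0.566, 0.824, -0.001], [0.0, -0.001, -1.0]]
wrist_force: [-10.3, 9.8, 34.6]
gripper_width: 0.006
gripper_force: 17.4
```

>>> {"fn": "step_arm", "kwargs": {"linear": [[0, 0, -20], [20, 0, 0], [25, 0, 0], [0, 0, 9], [0, 0, 7], [0, 0, 2], [0, 0, 0]], "delta_rot": [[0, 0, 0], [0, 0, 0], [0, 0, 0], [0, 0, 0], [0, 0, 0], [0, 0, 0], [0, 0, 0]], "grip": [0, 0, 0, 0, 0, 0, 0]}}

```text
time_s: 7.45
tcp_pos: [0.4447, -0.2475, 0.0411]
ee_rot: [[-0.825, -0.565, -0.001], [-0.565, 0.825, 0.0], [0.001, 0.0, -1.0]]
wrist_force: [0.1, 0.7, -0.1]
gripper_width: 0.002
gripper_force: 0.0
```

>>> {"fn": "step_arm", "kwargs": {"linear": [[0, 0, -18], [0, -20, 0], [0, -25, 0], [0, 0, 9], [0, 0, 7], [0, 0, 2], [0, 0, 0]], "delta_rot": [[0, 0, 0], [0, 0, 0], [0, 0, 0], [0, 0, 0], [0, 0, 0], [0, 0, 0], [0, 0, 0]], "grip": [0, 0, 0, 0, 0, 0, 0]}}

```text
time_s: 8.32
tcp_pos: [0.4694, -0.2843, 0.0443]
ee_rot: [[-0.824, -0.566, -0.001], [-0.566, 0.824, -0.001], [0.001, -0.0, -1.0]]
wrist_force: [-5.2, 2.8, 20.8]
gripper_width: 0.005
gripper_force: 9.6
```

Pockets 1 and 3 are empty, while 4 and 0 are full. Next I'll look at the spares.

```bash
sed -i 's/34\.3/34.4/' tray.py; python3 - <<'E'
from h import *
go([.495,-.005,.20],90)
E
```

```text
tool shift mm [-179.1  215.7 -155.9] rotvec [-0.0007 -0.001   0.602 ] j6 -41.3
```

>>> {"fn": "step_arm", "kwargs": {"linear": [[0, 0, -56], [-35.8, 43.1, -20], [-35.8, 43.1, -20], [-35.8, 43.1, -20], [-35.8, 43.1, -20], [-35.8, 43.1, -20], [0, 0, 0], [0, 0, 0], [0, 0, 0], [0, 0, 0]], "delta_rot": [[0, 0, 0], [0, 0, 0], [0, 0, 0], [0, 0, 0], [0, 0, 0], [0, 0, 0.15], [0, 0, 0.15], [0, 0, 0.15], [0, 0, 0.152], [0, 0, 0]], "grip": [60, 60, 60, 60, 60, 60, 60, 60, 60, 60]}}

```text
time_s: 9.57
tcp_pos: [0.495, -0.0056, 0.1969]
ee_rot: [[-1.0, -0.0, -0.002], [-0.0, 1.0, -0.0], [0.002, -0.0, -1.0]]
wrist_force: [-0.7, 0.3, 0.0]
gripper_width: 0.691
gripper_force: 0.0
```

>>> {"fn": "step_arm", "kwargs": {"linear": [[0, 0, 0], [0, 0, 0]], "delta_rot": [[0, 0, 0], [0, 0, 0]], "grip": [60, 60]}}

```text
time_s: 9.82
tcp_pos: [0.4958, -0.0059, 0.1974]
ee_rot: [[-1.0, 0.001, -0.0], [0.001, 1.0, -0.0], [0.0, -0.0, -1.0]]
wrist_force: [-0.1, 0.8, -0.2]
gripper_width: 0.691
gripper_force: 0.0
```

```bash
python3 - <<'E'
from h import *
d=cam('wrist');im=d['img'][:,:,::-1]
s=sense();print(s['tcp_pos'],s['time_s'])
for r in silhouettes('wrist','spare_a'): print('sp',round(r['score'],2),rect(d,r['mask'],.04),r['mask'].sum(),r['point'])
for r in silhouettes('wrist','lid'): print('lid',round(r['score'],2),rect(d,r['mask'],.03),r['mask'].sum(),r['point'])
cv2.imwrite('pics/w3.png',im)
E
```

```text
[ 0.49591105 -0.00590829  0.19742387] 9.875
sp 0.97 [423.7 -41.4  37.   36.5  89. ] 1353 [217.7, 110.9]
sp 0.81 [435.   44.2  39.1  36.1  51.4] 1354 [302.8, 122.3]
sp 0.21 [575.  -37.6  54.9  37.5  88.3] 1270 [226.7, 251.4]
lid 0.83 [487.3 248.1 158.  126.3 -20.8] 11291 [469.9, 171.2]
```

View pics/w3.png

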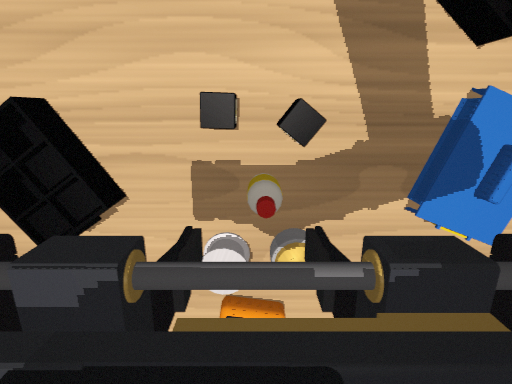

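Both spares show clearly, at (218,111) and (302,122), and match the masks. I'll grasp the first one.

>>> {"fn": "step_arm", "kwargs": {"linear": [[18, -9, 35], [18, -9, 40], [18, -9, 40], [18, -9, 34], [0, 0, 20], [0, 0, 0], [0, 0, 0], [0, 0, 0], [0, 0, 0], [0, 0, 0]], "delta_rot": [[0, 0, 0], [0, 0, 0], [0, 0, 0], [0, 0, 0.015], [0, 0, 0], [0, 0, 0], [0, 0, 0], [0, 0, 0], [0, 0, 0], [0, 0, 0]], "grip": [60, 60, 60, 60, 60, 60, 60, 20, 20, 20]}}

```text
time_s: 11.22
tcp_pos: [0.4242, -0.0417, 0.0289]
ee_rot: [[-1.0, 0.017, 0.001], [0.017, 1.0, 0.0], [-0.001, 0.0, -1.0]]
wrist_force: [-0.3, -2.9, 0.4]
gripper_width: 0.431
gripper_force: 0.7
```

>>> {"fn": "step_arm", "kwargs": {"linear": [[0, 0, 0], [0, 0, 0], [0, 0, -20], [0, 0, -40], [0, 0, -40]], "delta_rot": [[0, 0, 0], [0, 0, 0], [0, 0, 0], [0, 0, 0], [0, 0, 0]], "grip": [20, 20, 20, 20, 20]}}

```text
time_s: 11.85
tcp_pos: [0.423, -0.0418, 0.1288]
ee_rot: [[-1.0, 0.018, -0.003], [0.018, 1.0, -0.0], [0.002, -0.0, -1.0]]
wrist_force: [1.8, 0.3, -2.1]
gripper_width: 0.409
gripper_force: 30.0
```

```bash
python3 - <<'E'
from tray import *
s=sense();print(s['tcp_pos'],s['gripper_width'],s['gripper_force'],s['time_s'])
go([*pk(*XY[1]),.085],A+90)
E
```

```text
[ 0.42298378 -0.04184432  0.12882903] 0.4088306956749431 29.99613046646118 11.85
tool shift mm [ -88.  -216.1   43.7] rotvec [ 5.00e-04 -2.50e-03 -6.18e-01] j6 -107.4
```

>>> {"fn": "step_arm", "kwargs": {"linear": [[-17.6, -43.2, 0], [-17.6, -43.2, 0], [-17.6, -43.2, 0], [-17.6, -43.2, 0], [-17.6, -43.3, 0], [0, 0, 10], [0, 0, 10], [0, 0, 10], [0, 0, 10], [0, 0, 0]], "delta_rot": [[0, 0, 0], [0, 0, 0], [0, 0, 0], [0, 0, 0], [0, 0, 0], [0, 0, -0.154], [0, 0, -0.154], [0, 0, -0.155], [0, 0, -0.155], [0, 0, 0]], "grip": [20, 20, 20, 20, 20, 20, 20, 20, 20, 20]}}

```text
time_s: 13.1
tcp_pos: [0.5068, -0.2589, 0.0868]
ee_rot: [[-0.826, -0.563, -0.004], [-0.563, 0.826, 0.001], [0.002, 0.003, -1.0]]
wrist_force: [-0.7, 0.2, -2.1]
gripper_width: 0.411
gripper_force: 30.0
```

>>> {"fn": "step_arm", "kwargs": {"linear": [[0, 0, 0], [0, 0, 0]], "delta_rot": [[0, 0, 0], [0, 0, 0]], "grip": [20, 20]}}

```text
time_s: 13.35
tcp_pos: [0.5084, -0.2593, 0.0889]
ee_rot: [[-0.826, -0.564, 0.001], [-0.564, 0.826, -0.0], [-0.0, -0.0, -1.0]]
wrist_force: [1.0, -1.1, -1.3]
gripper_width: 0.407
gripper_force: 30.0
```

```bash
python3 - <<'E'
from tray import *
go([*pk(*XY[1]),.055],A+90)
d=cam('wrist');cv2.imwrite('pics/w4.png',d['img'][:,:,::-1])
E
```

```text
tool shift mm [ 1.3  0.7 33.9] rotvec [-0.0004  0.0005 -0.0008] j6 -44.9
```

View pics/w4.png

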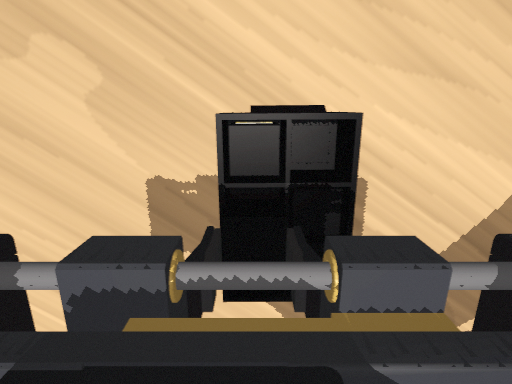

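Pocket 0 (upper left, 255,150) shows a high top. Pocket 3 (upper right, 313,148) shows a deep floor, which agrees with the probing. I'll insert the spare into pocket 1.

>>> {"fn": "step_arm", "kwargs": {"linear": [[1, 0.7, 2], [0, 0, 8], [0, 0, 8], [0, 0, 8], [0, 0, 7], [0, 0, 0]], "delta_rot": [[0, 0, 0], [0, 0, 0], [0, 0, 0], [0, 0, 0], [0, 0, 0], [0, 0, 0]], "grip": [20, 20, 20, 20, 20, 20]}}

```text
time_s: 14.15
tcp_pos: [0.5065, -0.2592, 0.0547]
ee_rot: [[-0.825, -0.565, -0.002], [-0.565, 0.825, 0.0], [0.001, 0.001, -1.0]]
wrist_force: [-0.5, 0.4, -2.0]
gripper_width: 0.406
gripper_force: 30.0
```

>>> {"fn": "step_arm", "kwargs": {"linear": [[0, 0, 0], [0, 0, 0], [0, 0, 0], [0, 0, -15], [0, 0, 0], [0, 0, 0], [0, 0, 0], [0, 0, 0], [0, 0, 10], [0, 0, 10]], "delta_rot": [[0, 0, 0], [0, 0, 0], [0, 0, 0], [0, 0, 0], [0, 0, 0], [0, 0, 0], [0, 0, 0], [0, 0, 0], [0, 0, 0], [0, 0, 0]], "grip": [50, 50, 50, 50, 0, 0, 0, 0, 0, 0]}}

```text
time_s: 15.4
tcp_pos: [0.5067, -0.2592, 0.0496]
ee_rot: [[-0.825, -0.565, -0.001], [-0.565, 0.825, 0.0], [0.0, 0.001, -1.0]]
wrist_force: [0.4, 0.3, 0.1]
gripper_width: 0.027
gripper_force: 0.0
```

>>> {"fn": "step_arm", "kwargs": {"linear": [[0, 0, 4], [0, 0, 3], [0, 0, 0]], "delta_rot": [[0, 0, 0], [0, 0, 0], [0, 0, 0]], "grip": [0, 0, 0]}}

```text
time_s: 15.78
tcp_pos: [0.5067, -0.2593, 0.0445]
ee_rot: [[-0.825, -0.566, -0.001], [-0.566, 0.825, -0.0], [0.001, 0.0, -1.0]]
wrist_force: [-2.2, 2.5, 6.9]
gripper_width: 0.007
gripper_force: 3.3
```

```bash
python3 - <<'E'
from h import *
s=sense();print(s['tcp_pos'],s['wrist_force'])
go([.435,.0435,.12],51.0)
E
```

```text
[ 0.5066829  -0.25930481  0.04449269] [-2.1565279   2.45181064  6.8579994 ]
tool shift mm [-112.1  290.3  -75.5] rotvec [-2.0000e-04 -1.1000e-03  1.2819e+00] j6 -44.8
```

```bash
python3 - <<'E'
from h import *
go([.479,.098,.16],139.0)
E
```

```text
tool shift mm [-179.2  310.4 -115.5] rotvec [ 0.0006 -0.0009 -0.254 ] j6 -44.8
```

>>> {"fn": "step_arm", "kwargs": {"linear": [[0, 0, -50], [-29.9, 51.7, -11], [-29.9, 51.7, -11], [-29.9, 51.7, -11], [-29.9, 51.7, -11], [-29.9, 51.7, -11], [-29.9, 51.7, -11], [0, 0, 0], [0, 0, 0], [0, 0, 0]], "delta_rot": [[0, 0, 0], [0, 0, 0], [0, 0, 0], [0, 0, 0], [0, 0, 0], [0, 0, 0], [0, 0, -0.127], [0, 0, -0.127], [0, 0, 0], [0, 0, 0]], "grip": [60, 60, 60, 60, 60, 60, 60, 60, 60, 60]}}

```text
time_s: 17.02
tcp_pos: [0.4795, 0.0974, 0.1594]
ee_rot: [[-0.658, -0.753, -0.0], [-0.753, 0.658, -0.0], [0.0, 0.0, -1.0]]
wrist_force: [-0.8, -0.1, 0.1]
gripper_width: 0.686
gripper_force: 0.0
```

```bash
python3 - <<'E'
from h import *
import time
d=cam('wrist');d=cam('wrist');im=d['img'][:,:,::-1]
s=sense();print(s['tcp_pos'],np.degrees(np.arctan2(s['ee_rot'][1][1],s['ee_rot'][0][1])),s['time_s'])
for r in silhouettes('wrist','spare_a'):
    print('sp',round(r['score'],2),rect(d,r['mask'],.04),r['mask'].sum(),r['point'])
    if r is not None and r['score']>.6: p=r['point']
u,v=map(int,p);u0,v0=max(u-50,0),max(v-50,0);print(u0,v0)
b=np.clip(im[v0:v0+100,u0:u0+100].astype(float)*2,0,255).astype(np.uint8)
cv2.imwrite('pics/w5.png',cv2.resize(b,None,fx=5,fy=5,interpolation=cv2.INTER_CUBIC))
E
```

```text
[0.47961833 0.09716306 0.15933997] 138.8302530044973 17.125
sp 0.96 [435.1  45.7  36.5  35.7 -37.8] 1620 [254.4, 115.3]
sp 0.18 [514.4   6.9  54.3  38.7 -16.3] 1953 [160.9, 140.8]
204 65
```

View pics/w5.png

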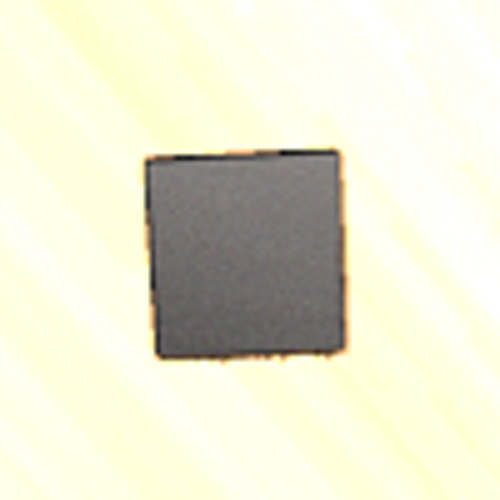

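The spare's top face fills the crop squarely at (254,115) in the image, and the fit is 36.5x35.7 mm.

```bash
python3 - <<'E'
from h import *
go([.435,.0455,.028],142.2)
E
```

```text
tool shift mm [ 68.3  -0.4 131.4] rotvec [ 0.0002 -0.0004 -0.0586] j6 -71.7
```

>>> {"fn": "step_arm", "kwargs": {"linear": [[23, 0, 25], [23, 0, 25], [22.3, -0.4, 25], [0, 0, 36], [0, 0, 20], [0, 0, 0], [0, 0, 0], [0, 0, 0], [0, 0, 0], [0, 0, 0]], "delta_rot": [[0, 0, 0], [0, 0, 0], [0, 0, -0.059], [0, 0, 0], [0, 0, 0], [0, 0, 0], [0, 0, 0], [0, 0, 0], [0, 0, 0], [0, 0, 0]], "grip": [60, 60, 60, 60, 60, 60, 20, 20, 20, 20]}}

```text
time_s: 18.42
tcp_pos: [0.4355, 0.0464, 0.0292]
ee_rot: [[-0.611, -0.792, 0.001], [-0.792, 0.611, 0.001], [-0.001, -0.001, -1.0]]
wrist_force: [-1.1, 0.8, 3.7]
gripper_width: 0.41
gripper_force: 29.9
```

>>> {"fn": "step_arm", "kwargs": {"linear": [[0, 0, 0], [0, 0, 0], [0, 0, -20], [0, 0, -40], [0, 0, -40]], "delta_rot": [[0, 0, 0], [0, 0, 0], [0, 0, 0], [0, 0, 0], [0, 0, 0]], "grip": [20, 20, 20, 20, 20]}}

```text
time_s: 19.05
tcp_pos: [0.4343, 0.0459, 0.1289]
ee_rot: [[-0.611, -0.792, -0.002], [-0.792, 0.611, -0.001], [0.002, 0.001, -1.0]]
wrist_force: [1.3, 0.7, -1.8]
gripper_width: 0.409
gripper_force: 29.9
```

```bash
python3 - <<'E'
from tray import *
s=sense();print(s['tcp_pos'],s['gripper_width'],s['gripper_force'],s['time_s'])
go([*pk(*XY[3]),.088],A+90)
E
```

```text
[0.43425263 0.04593006 0.12890759] 0.4086644894100796 29.93285447359085 19.05
tool shift mm [ 226.2 -187.6   41.1] rotvec [ 0.001  -0.002   0.3131] j6 -65.1
```

>>> {"fn": "step_arm", "kwargs": {"linear": [[45.2, -37.5, 0], [45.2, -37.5, 0], [45.2, -37.5, 0], [45.3, -37.5, 0], [45.3, -37.6, 0], [0, 0, 20], [0, 0, 20], [0, 0, 0], [0, 0, 0]], "delta_rot": [[0, 0, 0], [0, 0, 0], [0, 0, 0], [0, 0, 0], [0, 0, 0], [0, 0, 0.157], [0, 0, 0.156], [0, 0, 0], [0, 0, 0]], "grip": [20, 20, 20, 20, 20, 20, 20, 20, 20]}}

```text
time_s: 20.18
tcp_pos: [0.4459, -0.2474, 0.0889]
ee_rot: [[-0.823, -0.568, 0.0], [-0.568, 0.823, -0.0], [-0.0, -0.0, -1.0]]
wrist_force: [0.5, -0.4, -0.6]
gripper_width: 0.409
gripper_force: 29.9
```

```bash
python3 - <<'E'
from tray import *
go([*pk(*XY[3]),.055],A+90)
E
```

```text
tool shift mm [ 1.3  0.5 33.9] rotvec [-0.0004  0.0001  0.0032] j6 -44.7
```

>>> {"fn": "step_arm", "kwargs": {"linear": [[1.3, 0.5, 2], [0, 0, 8], [0, 0, 8], [0, 0, 8], [0, 0, 7], [0, 0, 0]], "delta_rot": [[0, 0, 0], [0, 0, 0], [0, 0, 0], [0, 0, 0], [0, 0, 0], [0, 0, 0]], "grip": [20, 20, 20, 20, 20, 20]}}

```text
time_s: 20.92
tcp_pos: [0.4437, -0.2477, 0.0547]
ee_rot: [[-0.825, -0.565, -0.002], [-0.565, 0.825, 0.0], [0.001, 0.001, -1.0]]
wrist_force: [0.4, -0.2, -2.4]
gripper_width: 0.409
gripper_force: 29.9
```

>>> {"fn": "step_arm", "kwargs": {"linear": [[0, 0, 0], [0, 0, 0], [0, 0, 0], [0, 0, -15], [0, 0, 0], [0, 0, 0], [0, 0, 0], [0, 0, 0], [0, 0, 10], [0, 0, 10]], "delta_rot": [[0, 0, 0], [0, 0, 0], [0, 0, 0], [0, 0, 0], [0, 0, 0], [0, 0, 0], [0, 0, 0], [0, 0, 0], [0, 0, 0], [0, 0, 0]], "grip": [50, 50, 50, 50, 0, 0, 0, 0, 0, 0]}}

```text
time_s: 22.18
tcp_pos: [0.4439, -0.2477, 0.0496]
ee_rot: [[-0.825, -0.565, -0.001], [-0.565, 0.825, 0.0], [0.0, 0.001, -1.0]]
wrist_force: [-0.0, 0.2, 1.5]
gripper_width: 0.025
gripper_force: 0.0
```

>>> {"fn": "step_arm", "kwargs": {"linear": [[0, 0, 4], [0, 0, 3], [0, 0, 0]], "delta_rot": [[0, 0, 0], [0, 0, 0], [0, 0, 0]], "grip": [0, 0, 0]}}

```text
time_s: 22.55
tcp_pos: [0.4438, -0.2478, 0.0444]
ee_rot: [[-0.825, -0.566, -0.001], [-0.566, 0.825, -0.0], [0.001, 0.0, -1.0]]
wrist_force: [-3.1, 1.3, 8.4]
gripper_width: 0.007
gripper_force: 4.0
```

```bash
python3 - <<'E'
from h import *
go([.55,.226,.20],68.5)
E
```

```text
tool shift mm [-355.4  330.7 -155.8] rotvec [-0.     -0.0012  0.9766] j6 -44.7
```

>>> {"fn": "step_arm", "kwargs": {"linear": [[0, 0, -60], [-44.4, 41.3, -12], [-44.4, 41.3, -12], [-44.4, 41.3, -12], [-44.4, 41.3, -12], [-44.4, 41.3, -12], [-44.4, 41.3, -12], [-44.4, 41.3, -12], [-44.4, 41.3, -12], [0, 0, 0]], "delta_rot": [[0, 0, 0], [0, 0, 0], [0, 0, 0], [0, 0, 0], [0, 0, 0], [0, 0, 0], [0, 0, 0], [0, 0, 0], [0, 0, 0.16], [0, 0, 0.16]], "grip": [50, 50, 50, 50, 50, 50, 50, 50, 50, 50]}}

```text
time_s: 23.8
tcp_pos: [0.5515, 0.2298, 0.1998]
ee_rot: [[-0.961, -0.276, 0.002], [-0.276, 0.961, 0.001], [-0.003, 0.001, -1.0]]
wrist_force: [-0.0, -0.9, 0.8]
gripper_width: 0.572
gripper_force: 0.0
```

>>> {"fn": "step_arm", "kwargs": {"linear": [[0, 0, 0], [0, 0, 0], [0, 0, 0], [0, 0, 0], [0, 0, 0], [0, 0, 0], [0, 0, 0]], "delta_rot": [[0, 0, 0.16], [0, 0, 0.16], [0, 0, 0.16], [0, 0, 0.16], [0, 0, 0.016], [0, 0, 0], [0, 0, 0]], "grip": [50, 50, 50, 50, 50, 50, 50]}}

```text
time_s: 24.68
tcp_pos: [0.5504, 0.2255, 0.1995]
ee_rot: [[-0.931, 0.365, -0.0], [0.365, 0.931, -0.0], [0.0, -0.0, -1.0]]
wrist_force: [0.1, 0.6, 0.2]
gripper_width: 0.578
gripper_force: 0.0
```

```bash
python3 - <<'E'
from h import *
d=cam('wrist');im=d['img'][:,:,::-1]
s=sense();print(s['tcp_pos'],np.degrees(np.arctan2(s['ee_rot'][1][1],s['ee_rot'][0][1])),s['time_s'])
for r in silhouettes('wrist','lid'): print('lid',round(r['score'],2),rect(d,r['mask'],.0),rect(d,r['mask'],.031),r['mask'].sum(),r['point'])
for r in landmark_of('wrist','lid'): print(r['score'],bp(d,r['point'],0),r['point'])
cv2.imwrite('pics/w6.png',im)
E
```

```text
[0.55040305 0.22552716 0.1995291 ] 68.55725621206061 24.725
lid 0.84 [488.6 258.4 176.1 117.3 -21.4] [488.  258.  160.9 107.2 -21.4] 15479 [255.4, 105.0]
0.98 [[0.48786849 0.25551068 0.        ]] [256.8, 113.4]
```

View pics/w6.png

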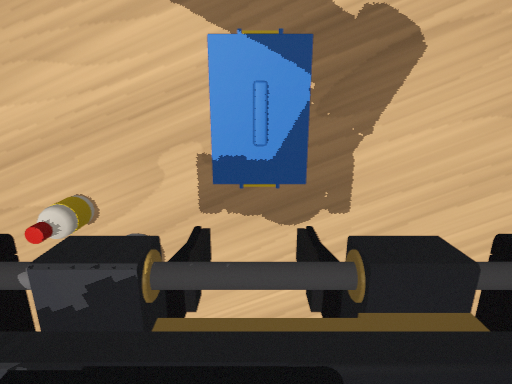

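The lid fills columns 207-313, rows 30-187. Its bar is around (260,113), aligned with the tool.

```bash
python3 - <<'E'
from h import *
im=cv2.imread('pics/w6.png').astype(int)
s=sense();d=cam('wrist')
b,g,r=im[...,0],im[...,1],im[...,2]
m=(b>1.6*r)&(b>60);m[230:]=0
m=cv2.morphologyEx(m.astype(np.uint8),cv2.MORPH_OPEN,np.ones((9,9)))
print(rect(d,m,.031),rect(d,m,.0))
for v in (60,160): u=np.where(m[v])[0];print(v,u.min(),u.max())
for u in (225,295): v=np.where(m[:,u])[0];print(u,v.min(),v.max())
print('bar row',[(u,int(b[113,u])) for u in range(246,276)])
print('bar col',[(v,int(b[v,260])) for v in list(range(72,90))+list(range(138,156))])
print(bp(d,[[260.5,113]],.057))
E
```

```text
[488.3 257.9 151.  103.9 -21.5] [488.9 258.3 165.1 113.6 -21.5]
60 209 311
160 212 306
225 34 183
295 34 183
bar row [(246, 205), (247, 205), (248, 205), (249, 206), (250, 206), (251, 206), (252, 196), (253, 163), (254, 184), (255, 201), (256, 211), (257, 209), (258, 208), (259, 208), (260, 208), (261, 206), (262, 205), (263, 204), (264, 201), (265, 185), (266, 164), (267, 113), (268, 154), (269, 205), (270, 205), (271, 204), (272, 205), (273, 205), (274, 204), (275, 204)]
bar col [(72, 207), (73, 206), (74, 206), (75, 206), (76, 206), (77, 206), (78, 206), (79, 205), (80, 184), (81, 173), (82, 191), (83, 205), (84, 209), (85, 208), (86, 208), (87, 208), (88, 209), (89, 209), (138, 204), (139, 205), (140, 203), (141, 204), (142, 204), (143, 204), (144, 183), (145, 166), (146, 182), (147, 204), (148, 203), (149, 203), (150, 204), (151, 204), (152, 204), (153, 204), (154, 203), (155, 204)]
[[0.48789164 0.25877208 0.057     ]]
```

```bash
python3 - <<'E'
from h import *
go([.488,.258,.033],68.5)
E
```

```text
tool shift mm [ 70.    7.3 166.6] rotvec [0.0001 0.     0.0005] j6 -149.3
```

>>> {"fn": "step_arm", "kwargs": {"linear": [[23, 2.5, 30], [23, 2.5, 35], [24, 2.3, 35], [0, 0, 45], [0, 0, 15], [0, 0, 6.6], [0, 0, 0], [0, 0, 0], [0, 0, 0], [0, 0, 0]], "delta_rot": [[0, 0, 0], [0, 0, 0], [0, 0, 0], [0, 0, 0], [0, 0, 0], [0, 0, 0], [0, 0, 0], [0, 0, 0], [0, 0, 0], [0, 0, 0]], "grip": [50, 50, 50, 50, 50, 50, 50, 0, 0, 0]}}

```text
time_s: 26.12
tcp_pos: [0.4882, 0.2581, 0.0335]
ee_rot: [[-0.93, 0.367, 0.001], [0.367, 0.93, 0.001], [-0.0, 0.001, -1.0]]
wrist_force: [0.3, 0.3, -1.0]
gripper_width: 0.318
gripper_force: 0.0
```

>>> {"fn": "step_arm", "kwargs": {"linear": [[0, 0, 0], [0, 0, 0], [0, 0, 0], [0, 0, -15], [0, 0, -40], [0, 0, -50], [0, 0, 0]], "delta_rot": [[0, 0, 0], [0, 0, 0], [0, 0, 0], [0, 0, 0], [0, 0, 0], [0, 0, 0], [0, 0, 0]], "grip": [0, 0, 0, 0, 0, 0, 0]}}

```text
time_s: 27.0
tcp_pos: [0.4904, 0.2599, 0.1432]
ee_rot: [[-0.931, 0.366, 0.008], [0.366, 0.931, 0.007], [-0.005, 0.009, -1.0]]
wrist_force: [0.1, -0.5, -2.4]
gripper_width: 0.156
gripper_force: 30.0
```

```bash
python3 - <<'E'
from tray import *
s=sense();print(s['tcp_pos'],s['gripper_width'],s['gripper_force'],s['moment'],s['time_s'])
go([*pk(0,0),.13],A+90)
E
```

```text
[0.49036793 0.25993386 0.14322459] 0.15602177838836964 29.969044796889648 [-0.05878147 -0.02360734 -0.0023628 ] 27.0
tool shift mm [-186.7 -464.8    9.8] rotvec [ 0.0061  0.0095 -0.9747] j6 -156.2
```

>>> {"fn": "step_arm", "kwargs": {"linear": [[-10, -25, -25], [-20, -50, 0], [-20, -50, 0], [-20, -50, 0], [-20, -50, 0], [-20, -50, 0], [-20, -50, 0], [-20, -50, 0], [-20, -50, 0], [-16.7, -39.8, 0]], "delta_rot": [[0, 0, 0], [0, 0, 0], [0, 0, 0], [0, 0, 0], [0, 0, 0], [0, 0, 0], [0, 0, 0], [0, 0, 0], [0, 0, 0], [0, 0, -0.15]], "grip": [0, 0, 0, 0, 0, 0, 0, 0, 0, 0]}}

```text
time_s: 28.25
tcp_pos: [0.4903, -0.2447, 0.1623]
ee_rot: [[-0.975, 0.221, -0.001], [0.221, 0.975, 0.001], [0.001, 0.0, -1.0]]
wrist_force: [0.7, -0.7, -2.1]
gripper_width: 0.156
gripper_force: 30.0
```

>>> {"fn": "step_arm", "kwargs": {"linear": [[0, 0, 0], [0, 0, 0], [0, 0, 10], [0, 0, 15], [0, 0, 15], [0, 0, 0], [0, 0, 0], [0, 0, 0]], "delta_rot": [[0, 0, -0.16], [0, 0, -0.16], [0, 0, -0.16], [0, 0, -0.16], [0, 0, -0.16], [0, 0, -0.025], [0, 0, 0], [0, 0, 0]], "grip": [0, 0, 0, 0, 0, 0, 0, 0]}}

```text
time_s: 29.25
tcp_pos: [0.4917, -0.243, 0.1236]
ee_rot: [[-0.826, -0.564, 0.001], [-0.564, 0.826, -0.0], [-0.001, -0.001, -1.0]]
wrist_force: [0.2, 0.2, -1.9]
gripper_width: 0.155
gripper_force: 30.0
```

```bash
python3 - <<'E'
from tray import *
go([*pk(0,0),.09],A+90)
d=cam('wrist');s=sense();print(s['time_s'],s['moment'])
print('bottom z rel',s['tcp_pos'][2]-.0335)
im=d['img'][:,:,::-1];cv2.imwrite('pics/w7.png',im)
for r in silhouettes('wrist','lid'): print('lid',round(r['score'],2),r['mask'].sum(),r['point'])
E
```

```text
tool shift mm [-3.3  0.3 33.6] rotvec [-0.0009  0.0008 -0.0018] j6 -46.3
29.3 [ 0.01017623  0.03500288 -0.0618904 ]
bottom z rel 0.09010288877122338
lid 0.82 26600 [252.2, 169.2]
```

View pics/w7.png

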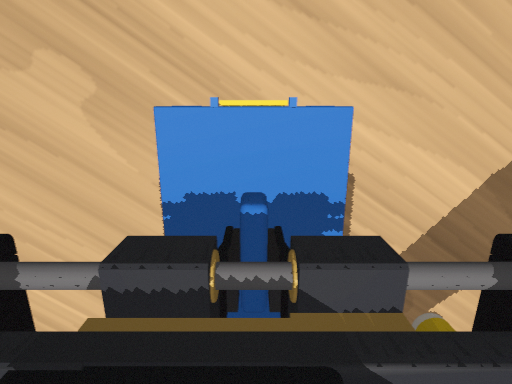

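The lid is held squarely in the tool, with its near end edge at row 106 and centred on column 253.

```bash
python3 - <<'E'
from h import *
d=cam('wrist');s=sense();im=d['img'].astype(int)
m=(im[...,2]>1.6*im[...,0])&(im[...,2]>60)
r=[np.where(m[:230,u])[0].min() for u in (180,330)];print(r)
w=np.where(m[115])[0];w=[w.min(),w.max()]
z=s['tcp_pos'][2]-.0025
P=np.r_[bp(d,[[180,r[0]],[330,r[1]]],z),bp(d,[[w[0],115],[w[1],115]],z)]
print(((P-s['tcp_pos'])@np.array(s['ee_rot'])*1000).round(1))
E
```

```text
[np.int64(106), np.int64(106)]
[[ 75.4 -38.7   2.5]
 [ 75.3  39.4   2.4]
 [ 70.9 -52.6   2.5]
 [ 70.8  51.3   2.4]]
```

>>> {"fn": "step_arm", "kwargs": {"linear": [[-3.2, 0.6, 10], [0, 0, 12], [0, 0, 10], [0, 0, 0], [0, 0, 0]], "delta_rot": [[0, 0, -0.002], [0, 0, 0], [0, 0, 0], [0, 0, 0], [0, 0, 0]], "grip": [0, 0, 0, 0, 0]}}

```text
time_s: 30.02
tcp_pos: [0.4938, -0.2407, 0.0909]
ee_rot: [[-0.824, -0.566, 0.0], [-0.566, 0.824, -0.0], [0.0, -0.0, -1.0]]
wrist_force: [-0.8, 0.1, -1.5]
gripper_width: 0.162
gripper_force: 30.0
```

```bash
python3 - <<'E'
from tray import *
go([*pk(0,0),.0565],A+90)
E
```

```text
tool shift mm [-0.3 -0.4 34.4] rotvec [-0.0002 -0.0001  0.0015] j6 -46.5
```

>>> {"fn": "step_arm", "kwargs": {"linear": [[0, 0, 4], [0, 0, 4], [0, 0, 4], [0, 0, 4], [0, 0, 0]], "delta_rot": [[0, 0, 0], [0, 0, 0], [0, 0, 0], [0, 0, 0], [0, 0, 0]], "grip": [0, 0, 0, 0, 0]}}

```text
time_s: 30.65
tcp_pos: [0.4933, -0.2405, 0.0745]
ee_rot: [[-0.824, -0.566, -0.001], [-0.566, 0.824, 0.0], [0.001, 0.001, -1.0]]
wrist_force: [-0.2, -0.1, -0.7]
gripper_width: 0.159
gripper_force: 30.0
```

>>> {"fn": "step_arm", "kwargs": {"linear": [[0, 0, 3], [0, 0, 3], [0, 0, 3], [0, 0, 3], [0, 0, 2], [0, 0, 2], [0, 0, 1.5], [0, 0, 0]], "delta_rot": [[0, 0, 0], [0, 0, 0], [0, 0, 0], [0, 0, 0], [0, 0, 0], [0, 0, 0], [0, 0, 0], [0, 0, 0]], "grip": [0, 0, 0, 0, 0, 0, 0, 0]}}

```text
time_s: 31.65
tcp_pos: [0.493, -0.2403, 0.0566]
ee_rot: [[-0.825, -0.566, -0.002], [-0.566, 0.825, 0.001], [0.001, 0.002, -1.0]]
wrist_force: [0.7, 0.6, -2.7]
gripper_width: 0.157
gripper_force: 30.0
```

>>> {"fn": "step_arm", "kwargs": {"linear": [[0, 0, 1], [0, 0, 1], [0, 0, 0]], "delta_rot": [[0, 0, 0], [0, 0, 0], [0, 0, 0]], "grip": [0, 0, 0]}}

```text
time_s: 32.02
tcp_pos: [0.4934, -0.2406, 0.0557]
ee_rot: [[-0.824, -0.566, -0.0], [-0.566, 0.824, 0.0], [0.0, 0.0, -1.0]]
wrist_force: [-1.7, 0.8, 1.6]
gripper_width: 0.159
gripper_force: 30.0
```

>>> {"fn": "step_arm", "kwargs": {"linear": [[0, 0, 0], [0, 0, 0], [0, 0, 0], [0, 0, -40], [0, 0, 0], [0, 0, 0], [0, 0, 0], [0, 0, 0], [0, 0, 10], [0, 0, 4]], "delta_rot": [[0, 0, 0], [0, 0, 0], [0, 0, 0], [0, 0, 0], [0, 0, 0], [0, 0, 0], [0, 0, 0], [0, 0, 0], [0, 0, 0], [0, 0, 0]], "grip": [40, 40, 40, 40, 0, 0, 0, 0, 0, 0]}}

```text
time_s: 33.28
tcp_pos: [0.4929, -0.2404, 0.0803]
ee_rot: [[-0.824, -0.566, -0.002], [-0.566, 0.824, 0.001], [0.002, 0.002, -1.0]]
wrist_force: [-5.1, 5.3, 22.9]
gripper_width: 0.012
gripper_force: 12.9
```

>>> {"fn": "step_arm", "kwargs": {"linear": [[0, 0, 2], [0, 0, 1], [0, 0, 0]], "delta_rot": [[0, 0, 0], [0, 0, 0], [0, 0, 0]], "grip": [0, 0, 0]}}

```text
time_s: 33.65
tcp_pos: [0.493, -0.2405, 0.0804]
ee_rot: [[-0.824, -0.567, -0.002], [-0.567, 0.824, -0.0], [0.001, 0.001, -1.0]]
wrist_force: [-5.0, 5.0, 14.3]
gripper_width: 0.012
gripper_force: 7.2
```

Bar top at 80 mm under 14–23 N means the lid is fully down. I'll retreat and check the clips.

>>> {"fn": "step_arm", "kwargs": {"linear": [[0, 0, -20], [0, 0, -50], [-50, 0, -50], [-40, 0, 0], [0, 0, 0], [0, 0, 0], [0, 0, 0]], "delta_rot": [[0, 0, 0], [0, 0, 0], [0, 0, 0], [0, 0, 0], [0, 0, 0], [0, 0, 0], [0, 0, 0]], "grip": [0, 0, 0, 0, 0, 0, 0]}}

```text
time_s: 34.52
tcp_pos: [0.562, -0.1935, 0.192]
ee_rot: [[-0.825, -0.565, -0.002], [-0.565, 0.825, 0.0], [0.001, 0.001, -1.0]]
wrist_force: [0.7, 0.4, 0.2]
gripper_width: 0.006
gripper_force: 0.0
```

```bash
python3 - <<'E'
from tray import *
d=cam('wrist');im=d['img'][:,:,::-1]
for r in silhouettes('wrist','lid'): print(rect(d,r['mask'],.054),round(r['score'],2))
print(C,A)
b=im[60:230,150:360];b=cv2.resize(b,None,fx=3,fy=3,interpolation=cv2.INTER_CUBIC)
cv2.imwrite('pics/w8.png',b)
E
```

```text
[ 494.4 -240.2  161.6  105.9   34.2] 0.78
[ 494.3 -240.9] 34.4
```

View pics/w8.png

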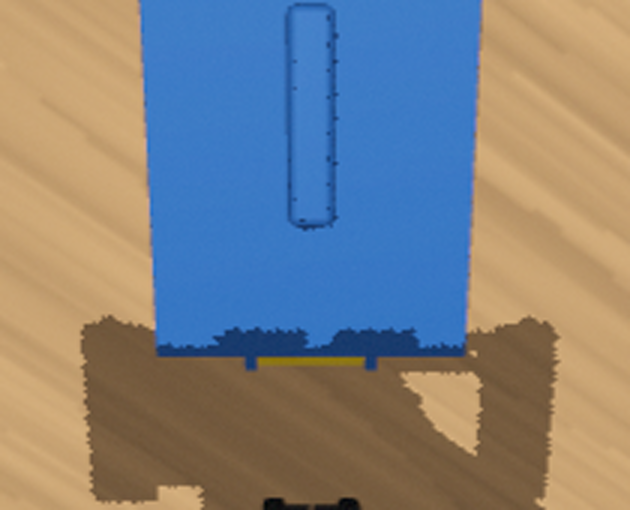

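The lid lies centred and aligned on the box. The clip at crop (310,362) lies flat against the end wall, with only its top edge showing. I'm handing the job in.

```bash
python3 -c "
from station import *
print(finish_job())"
```

```text
the job is handed in; nothing more can be done
None
```

The job is handed in (about 35 s used, verdict not shown): spares are seated in pockets 1 and 3, and the lid is pressed fully down with the bar top at 80 mm; I saw the near clip flat against the wall but never looked at the far one.

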